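Load the long bar in the stop jig and lock the stop

TASK

Take the longer of the two aluminium bars out of the rack and lay it flat in the channel of the stop jig with one end against the fixed end block. Bring the sliding stop up against its other end and lock the stop there by turning its clamp knob firmly clockwise. Leave the shorter bar where it is in the rack.

Things in the scene. Friction and masses are not known exactly. Their poses are not given: they have to be found in the camera images.
- long_bar_centre (a point): centre (half-way up) of the longer plain aluminium bar, 120 x 30 x 30 mm, 0.2 to 0.45 kg; x along the bar, z up. It starts lying on the worktop in one of the rack's two lanes, sticking out of the mouth by about 45 mm, the only part whose sides fingers can reach; it slides on the worktop when pulled
- short_bar_centre (a point): centre (half-way up) of the shorter bar, 90 x 30 x 30 mm, alike but for its length, in the other lane, sticking out about 30 mm; axes as for the longer bar. It is to stay there
- rack: grey bar rack fixed to the worktop, 93 x 132 mm, no floor under the bars. Origin on the worktop; x runs along the lanes, into the rack. Two lanes at y = -40 and +40 mm, each 36 mm wide between walls 30 mm high (flush with the bars), from open mouths at x = -15 mm to the back wall at x = +68 mm (34 mm high). A bar is pulled out toward the rack's -x
- jig: stop jig fixed to the worktop, 62 x 290 mm; an open-topped channel runs along its y. Origin: centre of its underside. Channel 38 mm wide, floor 8 mm above the worktop; side walls 12 mm thick, tops 38 mm above the worktop (flush with a bar lying in it). Steel end block at the +y end, 46 mm high. Both walls have a finger gap from y = +29 to +81 mm, at the middle of the longer bar when that is home
- end_block_face (a point): centre of the fixed end block's inner face, in the jig at (0, +115, +23) mm; axes as the jig's. With the longer bar home against it, the bar's centre is at (0, +55, +23) mm in the jig and the bar lies along the jig's y
- stop_face (a point): centre of the face of the sliding stop that meets the bar, 23 mm above the worktop; axes as the jig's. The stop is a steel block 64 mm long with a grey saddle plate 64 mm wide over the channel walls, saddle top 52 mm above the worktop
- stop (a joint): travel of the sliding stop toward the end block, m: 0 = fully back (face 190 mm from the end block), 0.085 = as far forward as it goes; 0.070 when it touches the longer bar that lies against the end block. While the knob is free it slides with about 2 N and stays where it is left; it can be pushed or moved by its knob
- knob_grip (a point): centre of the black bar-shaped handle of the clamp knob on top of the stop, 16 mm thick (its x), 70 mm long (its y), 28 mm high, from 64 to 92 mm above the worktop; its y axis runs along the handle, z up; it turns about the vertical through this point
- clamp_knob (a joint): turn of the clamp knob, rad, growing clockwise seen from above: 0 = free (handle along the channel), 1.6 = end of its travel. It begins to grip the stop at about 0.2 to 0.3 and grips firmly (a 20 N push hardly moves it) from 1.1 on; turning it takes 0.1 to 0.25 N m and it stays where it is left

How it is judged:
At the end, for the whole second after the job is handed in: The longer bar lies at rest flat in the channel against the end block (within 3 mm along it, 6 mm across, 3 mm in height), the stop is up against its other end (travel 0.0675 to 0.0725 m) and the clamp knob is turned past 1.1 rad (y of long_bar_centre in the frame of jig between 0.052 and 0.058 m and x of long_bar_centre in the frame of jig between -0.006 and 0.006 m and z of long_bar_centre in the frame of jig below 0.026 m and angle between the x axis of long_bar_centre and the y axis of jig, either way round below 0.09 rad and value of joint stop between 0.0675 and 0.0725 m and value of joint clamp_knob above 1.1 rad and linear speed of long_bar below 0.02 m/s); the robot touches nothing.
It fails at once if the shorter bar is moved more than 20 mm (distance of short_bar_centre from where it was at the start of the episode above 0.02 m).
It also fails if it takes over 53 s, if anything falls off the work surface, if the arm or the gripper's body presses on something with over 40 N, if the wrist force passes 120 N, or if a joint passes its speed limit or range.

ROBOT

A 6-joint arm with a two-finger parallel gripper is mounted at the origin on a cart in front of the work surface, level with it; the furniture and walls round the work are solid. World frame = base frame: x ahead of the robot, y to its left, z up, the work surface at z = 0. Lengths are in m, angles in rad, forces in N, time in s.
With the tool pointing down it reaches from about 0.35 to 0.975 m from the base axis. Payload 7.1 kg.
Tool frame: the origin (TCP) lies midway between the tips of the shut fingers; the grasp point (between the pads) lies 19 mm behind it; z points along the fingers, y is the line along which they close (so a half turn about z gives the same grasp; the last joint's range is limited). The gripper opens to 88 mm and grips with 3 to 60 N. Pads are 20 mm wide; open, the fingers measure 115 mm over their backs; the gripper's body (75 mm by 178 mm) begins 61 mm behind the grasp point.
Start: joints at [-1.31, 0.423, 1.63, -0, 1.089, -0.019], TCP at [0.173, -0.601, 0.191] pointing down, gripper open.
Joint ranges: [-3, 3], [-0.9, 2.11], [0.09, 2.58], [-1.31, 4.45], [0.11, 2.69], [-2.54, 2.54]. Speed limits (rad/s): [2.39, 2.39, 3.01, 3.14, 3.14, 3.14].

INTERFACE

Orientations are given as a unit quaternion [w, x, y, z].
In Python, from station import move_pose, movel, movej, command_gripper, wait, inverse_kinematics, read_camera, camera_info, MotionError, job_done, get_time, get_joint_pos, get_qvel, get_effort, get_tcp_pos, get_ee_rot, get_ft_force, get_ft_torque, get_grip_width, get_finger_force gives the robot as it stands. Calls block until the motion is done:
- move_pose(position, orientation): joint-space move of the TCP to a pose.
- movel(position, frame=None, v=0.15, until_force=None): straight line of the TCP; frame=None keeps the orientation; v is the mean speed in m/s. With until_force (N) it stops when the force on the tool has changed by that much, and returns True; else False.
- movej(angles): joint-space move.
- command_gripper(opening): opening from 0.0 (shut) to 1.0 (fully open); the grip force is fixed at half the most; returns when the fingers have stopped.
- wait(seconds).
- inverse_kinematics(position, orientation): joint angles nearest the present ones, or None.
- read_camera(name): name is "scene" or "top" or "wrist"; returns the picture (480x640x3 uint8, red, green, blue); there is no depth.
- camera_info(name): a dict with "intrinsics" (3x3 intrinsics, pixels), "dist" ([k1, k2, p1, p2, k3] as OpenCV has them; the pictures are not rectified), "T" (4x4, takes a point from camera to world coordinates); the wrist camera has in their place "tool_from_camera" (4x4, takes a point from camera to tool coordinates, whose origin is the TCP and whose axes are the flange's). Camera axes: x right, y up, looking along -z (the intrinsics and any distortion apply to the point x, -y, -z); pixel columns grow to the right and rows downward; lengths in m; the calibration is good to about 2 mm. A picture is of the moment at which its call begins: read the wrist's pose just before it. camera_info takes no time and is no camera call.
A pose or a line that the arm cannot do raises MotionError and nothing moves.
- job_done(): hands the job in; it is judged then, once.
Readings, each from a call of its own:
- get_time(): time.
- get_joint_pos(): joint angles.
- get_qvel(): joint speeds.
- get_effort(): joint torques, N m.
- get_tcp_pos(): TCP position.
- get_ee_rot(): TCP orientation.
- get_ft_force(): force on the tool from outside, world axes, zero at the start.
- get_ft_torque(): the same for the moment, N m.
- get_grip_width(): opening from 0.0 (shut) to 1.0 (fully open).
- get_finger_force(): force on a finger pad.
Only numpy, scipy, OpenCV 4.12 (cv2) and the standard library are available. Lean on these libraries where they do the work, as an engineer would, in place of code of your own. Each camera call takes 0.05 s, during which the arm holds its last target. There are 200 camera calls.

## Working session

There is one attempt and no reset: what is moved stays moved. The work goes in short steps, each a Python script; the robot and the scene stay as the last script left them, time stands still between calls to the robot, and variables do not carry over. Pictures are saved under pics/ and viewed, at most 10 in all, crops included, and the job is handed in when it is done.

```bash
mkdir -p pics; ls; python3 - <<'E'
from station import *
import cv2, numpy as np
np.set_printoptions(precision=4,suppress=True)
for n in ("scene","top"):
    im=read_camera(n); cv2.imwrite(f"pics/{n}0.png",im[:,:,::-1])
    c=camera_info(n); print(n,c)
print(get_time(), get_ee_rot(), camera_info("wrist"))
E
```

```text
pics
scene {'intrinsics': array([[526.6078,   0.    , 314.1342],
       [  0.    , 526.6078, 243.1562],
       [  0.    ,   0.    ,   1.    ]]), 'dist': array([0.0163, 0.    , 0.    , 0.    , 0.    ]), 'T': array([[ 0.7277,  0.276 , -0.6279, -0.136 ],
       [-0.6855,  0.3254, -0.6514, -0.6362],
       [ 0.0246,  0.9044,  0.4259,  0.5103],
       [ 0.    ,  0.    ,  0.    ,  1.    ]])}
top {'intrinsics': array([[585.7473,   0.    , 323.915 ],
       [  0.    , 585.7473, 238.4811],
       [  0.    ,   0.    ,   1.    ]]), 'dist': array([-0.1854,  0.    ,  0.    ,  0.    ,  0.    ]), 'T': array([[-0.011 ,  0.9951, -0.0982,  0.3879],
       [-0.9999, -0.0099,  0.0117,  0.0317],
       [ 0.0107,  0.0983,  0.9951,  1.0612],
       [ 0.    ,  0.    ,  0.    ,  1.    ]])}
0.1 [-0.0007  0.9902  0.1394 -0.0001] {'intrinsics': array([[370.3866,   0.    , 326.3243],
       [  0.    , 370.3866, 242.7392],
       [  0.    ,   0.    ,   1.    ]]), 'dist': array([-0.0479,  0.    ,  0.    ,  0.    ,  0.    ]), 'tool_from_camera': array([[ 0.0014,  0.9557,  0.2944,  0.0814],
       [ 1.    , -0.0016,  0.0003, -0.    ],
       [ 0.0007,  0.2944, -0.9557, -0.1928],
       [ 0.    ,  0.    ,  0.    ,  1.    ]])}
```

View pics/top0.png

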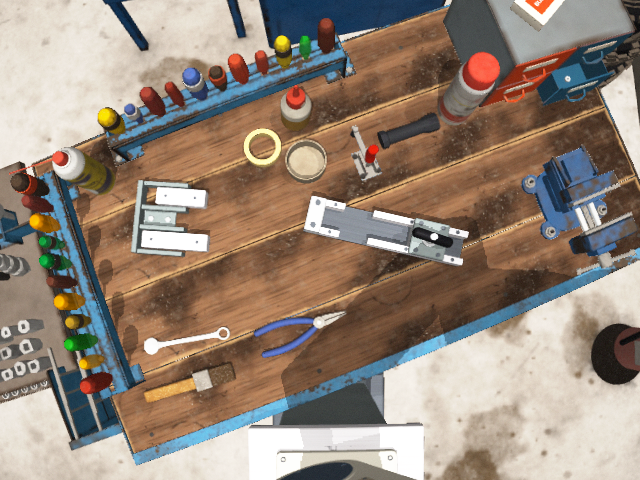

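View pics/scene0.png

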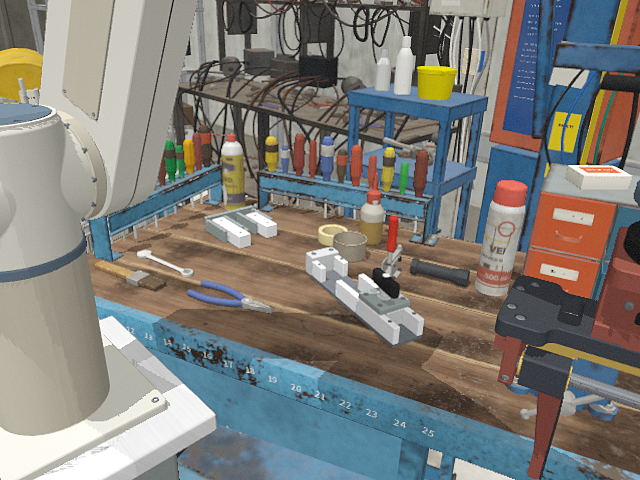

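The top view shows the rack at (133–210, 180–255), with the longer bar in the lower lane (142–209, 241). The jig runs from the end block at (320, 215) to the stop, whose black knob is at (432, 235). Next I'll get edges from masks.

```bash
cat > h.py <<'E'
import cv2, numpy as np
from station import *
np.set_printoptions(precision=4,suppress=True)
def ray(px,cam,T=None):
    c=camera_info(cam); T=c["T"] if T is None else T
    p=cv2.undistortPoints(np.array(px,float).reshape(-1,1,2),c["intrinsics"],c["dist"]).reshape(-1,2)
    d=np.c_[p[:,0],-p[:,1],-np.ones(len(p))]@T[:3,:3].T
    return T[:3,3],d
def onplane(px,z,cam,T=None):
    o,d=ray(px,cam,T); return o+d*((z-o[2])/d[:,2])[:,None]
E
python3 - <<'E'
from h import *
im=cv2.imread("pics/top0.png")
c=im[170:275,120:480]; cv2.imwrite("pics/crop0.png",cv2.resize(c,None,fx=2.2,fy=2.2,interpolation=cv2.INTER_CUBIC))
g=im.min(2); m=(g>215).astype(np.uint8)
m[:170]=0;m[275:]=0;m[:,:125]=0;m[:,475:]=0
cs,_=cv2.findContours(m,0,2)
for k in cs:
    if cv2.contourArea(k)<40: continue
    r=cv2.minAreaRect(k); b=cv2.boxPoints(r); P=onplane(b,.03,"top")[:,:2]
    print(r, P.mean(0), np.linalg.norm(P[1]-P[0]),np.linalg.norm(P[2]-P[1])); print(P.ravel())
g=im.max(2); m=(g<50).astype(np.uint8); m[:220]=0;m[252:]=0;m[:,:405]=0;m[:,460:]=0
cs,_=cv2.findContours(m,0,2); k=max(cs,key=cv2.contourArea); r=cv2.minAreaRect(k); P=onplane(cv2.boxPoints(r),.092,"top"); print("knob",r,P)
E
```

```text
((452.7059020996094, 259.6764831542969), (19.160314559936523, 5.820855140686035), 14.03624439239502) [ 0.4494 -0.2098] 0.01044321060771692 0.03475063291788946
[ 0.4487 -0.1915  0.4588 -0.1944  0.45   -0.228   0.44   -0.2251]
((387.505615234375, 244.80899047851562), (41.2242431640625, 6.445972919464111), 12.994616508483887) [ 0.4773 -0.0931] 0.01149354104683388 0.073392189184111
[ 0.4803 -0.0561  0.4915 -0.0589  0.4742 -0.1302  0.4631 -0.1273]
((173.973876953125, 240.40049743652344), (65.3394546508789, 16.551794052124023), 3.7313966751098633) [0.489  0.2879] 0.029843695701523423 0.11981199938973212
[0.4784 0.3483 0.5083 0.3469 0.4993 0.2274 0.4698 0.2291]
((458.3314208984375, 232.2303009033203), (18.73829460144043, 5.846347332000732), 12.994616508483887) [ 0.4985 -0.2216] 0.010607255688496964 0.034185059741022254
[ 0.4974 -0.2036  0.5076 -0.2064  0.4997 -0.2397  0.4895 -0.2369]
((392.88824462890625, 217.2529296875), (40.240604400634766, 6.399448871612549), 12.528807640075684) [ 0.5265 -0.1039] 0.01154119009488994 0.07203637072913027
[ 0.529  -0.0675  0.5402 -0.0702  0.524  -0.1404  0.5127 -0.1375]
((324.61798095703125, 215.98875427246094), (35.227989196777344, 34.92818069458008), 12.994616508483887) [0.5299 0.0179] 0.06266228621076377 0.06282163379399786
[ 0.5068  0.0555  0.5678  0.0411  0.5529 -0.02    0.4921 -0.0051]
((180.0460968017578, 196.42369079589844), (49.20280456542969, 16.866117477416992), 4.573921203613281) [0.5684 0.2779] 0.030852449835238497 0.09089621831654428
[0.5573 0.3239 0.5881 0.3222 0.5793 0.2318 0.5488 0.2338]
knob ((432.0000305175781, 237.0), (41.7420654296875, 10.119288444519043), 18.434946060180664) [[ 0.4876 -0.1248  0.092 ]
 [ 0.5038 -0.1306  0.092 ]
 [ 0.4808 -0.1975  0.092 ]
 [ 0.4647 -0.1915  0.092 ]]
```

View pics/crop0.png

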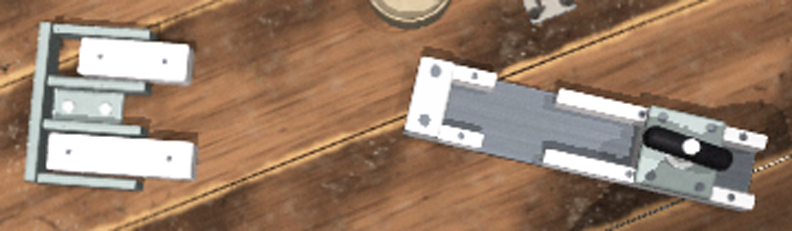

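The crop gives sizes that match: bars 120×30 and 90×30, end block 62 wide. The knob is about 17×73 and the stop is partly forward. Next I'll fit the jig frame, check the clutter by the jig (red-handled clamp, top at (372,153) in top view and (392,220) in scene view), and test IK.

```bash
cat >> h.py <<'E'
def quat(yx,yy):  # tool down, tool y along (yx,yy)
    h=np.arctan2(yx,-yy)/2; return np.array([0,np.cos(h),np.sin(h),0])
def Twrist():
    p=np.array(get_tcp_pos()); w,x,y,z=get_ee_rot()
    R=cv2.Rodrigues(np.zeros(3))[0]
    from scipy.spatial.transform import Rotation as Ro
    T=np.eye(4); T[:3,:3]=Ro.from_quat([x,y,z,w]).as_matrix(); T[:3,3]=p
    return T@camera_info("wrist")["tool_from_camera"]
E
python3 - <<'E'
from h import *
im=cv2.imread("pics/top0.png"); g=im.min(2); m=(g>215).astype(np.uint8)
m[:170]=0;m[275:]=0;m[:,:300]=0;m[:,475:]=0
cs,_=cv2.findContours(m,0,2); L=[]
for k in cs:
    if cv2.contourArea(k)<40: continue
    r=cv2.minAreaRect(k); z=.046 if r[1][0]<38 and r[1][1]>30 else .038
    L.append(onplane(cv2.boxPoints(r),z,"top")[:,:2])
walls=[l for l in L if np.linalg.norm(l[0]-l[1])<.03]
v=lambda l:(l[1]-l[2])/np.linalg.norm(l[1]-l[2])
y=v(walls[1])+v(walls[3]);
mid=[l.mean(0) for l in walls]
ux=(mid[3]-mid[1]); print("wall dirs",[v(l) for l in walls],"mids",mid)
y/=np.linalg.norm(y); x=np.array([y[1],-y[0]])
for l in L: print((l@np.c_[x,y])*1000)
print("x,y",x,y)
o1,d1=ray([[372,153]],"top"); o2,d2=ray([[392,220]],"scene")
A=np.c_[d1[0],-d2[0]]; s=np.linalg.lstsq(A,o2-o1,rcond=None)[0]; print("clamp tip",o1+s[0]*d1[0],o2+s[1]*d2[0])
print("clamp base",onplane([[355,180],[380,178],[356,130]],0,"top"))
for p,d in (((.483,.25,.005),(1,-.073)),((.52,-.04,.02),(.973,-.23))):
    for s in (1,-1): print(p,s,inverse_kinematics(p,quat(s*d[0],s*d[1])))
E
```

```text
wall dirs [array([0.2518, 0.9678]), array([0.2351, 0.972 ]), array([0.2308, 0.973 ]), array([0.2258, 0.9742])] mids [array([ 0.4489, -0.2079]), array([ 0.4766, -0.0922]), array([ 0.4977, -0.2197]), array([ 0.5254, -0.1028])]
[[ 479.9491  -81.3829]
 [ 490.3013  -81.8384]
 [ 489.5447 -116.3112]
 [ 479.1687 -115.8179]]
[[479.4641  56.6108]
 [490.8677  56.4769]
 [490.5192 -16.345 ]
 [479.0929 -16.1273]]
[[ 529.6569  -81.9623]
 [ 540.1773  -82.271 ]
 [ 540.1639 -116.1908]
 [ 529.6182 -115.8387]]
[[529.0698  56.7696]
 [540.5213  56.7136]
 [540.8634 -14.7631]
 [529.388  -14.6109]]
[[478.6923 170.0352]
 [540.3823 170.0365]
 [539.9902 108.1909]
 [478.3568 108.6054]]
x,y [ 0.9731 -0.2305] [0.2305 0.9731]
clamp tip [ 0.6214 -0.0601  0.1207] [ 0.6238 -0.0627  0.1215]
clamp base [[ 0.6004 -0.0393  0.    ]
 [ 0.6039 -0.0857  0.    ]
 [ 0.6958 -0.043   0.    ]]
(0.483, 0.25, 0.005) 1 [ 0.4557  0.5908  1.9047 -0.      0.6461  0.5286]
(0.483, 0.25, 0.005) -1 None
(0.52, -0.04, 0.02) 1 [-0.0996  0.5423  1.9516 -0.      0.6477  0.1325]
(0.52, -0.04, 0.02) -1 None
```

The jig origin comes out at about (0.502, −0.090). The clamp tip (0.622, −0.061, 0.121) clears the gripper body by about 10 mm. I'll start moving, with a wrist look over the jig on the way to the rack.

```bash
cat >> h.py <<'E'
def rects(im,T,z,thr=215,amin=150):
    m=(im.min(2)>thr).astype(np.uint8); out=[]
    for k in cv2.findContours(m,0,2)[0]:
        if cv2.contourArea(k)<amin: continue
        r=cv2.minAreaRect(k); P=onplane(cv2.boxPoints(r),z,"wrist",T)[:,:2]; out.append((r,P))
    return out
E
python3 - <<'E'
from h import *
for n,p,d in (("jig",(.50,-.10,.22),(.973,-.23)),("rack",(.483,.245,.16),(.9973,-.073))):
    move_pose(p,quat(*d)); T=Twrist(); im=read_camera("wrist"); np.savez(f"{n}.npz",T=T,im=im); cv2.imwrite(f"pics/w{n}.png",im[:,:,::-1])
    print(n,get_time(),get_tcp_pos(),T[:3,3])
    for r,P in rects(im,T,.038 if n=="jig" else .03): print(np.round(r[0]),P.mean(0),np.linalg.norm(P[1]-P[0]),np.linalg.norm(P[2]-P[1]))
a=cv2.imread("pics/wjig.png");b=cv2.imread("pics/wrack.png")
cv2.imwrite("pics/both.png",cv2.resize(np.hstack([a,b]),(800,300),interpolation=cv2.INTER_AREA))
E
```

```text
jig 2.3 [ 0.5    -0.1008  0.2199] [ 0.5191 -0.0217  0.4128]
[228. 419.] [ 0.317 -0.332] 0.1224500187990415 0.03203201680415919
[225. 368.] [ 0.3386 -0.2584] 0.022722809978416497 0.026276654466087897
[349. 314.] [ 0.4979 -0.2216] 0.011154099212235497 0.03021542376604084
[305. 314.] [ 0.4496 -0.2102] 0.011155244558820445 0.03020696792064966
[310. 274.] [ 0.4661 -0.1654] 0.022357497696135875 0.05969384573787589
[351. 208.] [ 0.5253 -0.1046] 0.07259413611769429 0.010729092868200483
[303. 208.] [ 0.4769 -0.0932] 0.010641291520849718 0.07258561948509486
[ 83. 258.] [ 0.2205 -0.0987] 0.24559095503400938 0.17649387191218358
[149. 122.] [0.3522 0.0256] 0.015443599113474956 0.017091046650544377
[352. 100.] [ 0.5494 -0.0007] 0.010365219873651434 0.03163020801581069
[300. 100.] [0.5012 0.0107] 0.010366778932019946 0.031622577683892227
[326.  64.] [0.5324 0.0352] 0.06000035803844394 0.026914135077853233
rack 3.6667 [0.4836 0.244  0.1603] [0.4897 0.3252 0.353 ]
[384. 433.] [0.5305 0.0022] 0.07254979075566458 0.05109135778091258
[493. 335.] [0.6421 0.1171] 0.015578172539990562 0.04607060097325403
[ 16. 323.] [0.1596 0.1631] 0.04381710664131215 0.02645056198785385
[531. 315.] [0.6785 0.1365] 0.051219153958642336 0.02038037470125257
[420. 176.] [0.5677 0.2788] 0.08913027570873457 0.02941320864593743
[146. 199.] [0.3252 0.2749] 0.026738017218726092 0.14454692116069645
[328. 170.] [0.4888 0.2883] 0.02877858312306441 0.11751101609641443
[607.  15.] [0.7204 0.4   ] 0.009419857487073647 0.021276945252790783
```

View pics/both.png

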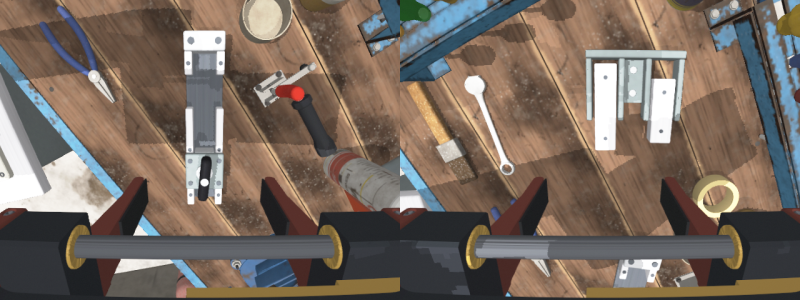

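The right pane shows the long bar at (605,105) in the left lane and the short bar at (662,108) in the right lane. The left pane shows the clear channel from end block (205,40) to knob (205,180). The wrist view agrees with the top view to about 1 mm. Now I'll pull the long bar.

```bash
python3 - <<'E'
from h import *
C=np.array([.489,.2881]); u=np.array([.073,.9973]); Q=quat(.9973,-.073)
g=C-.038*u
command_gripper(.62)
move_pose([*g,.06],Q); movel([*g,.005],v=.1); command_gripper(0)
print("grip",get_time(),get_grip_width(),get_finger_force())
movel([*(g-.062*u),.005],v=.08); print("pulled",get_ft_force(),get_grip_width(),get_tcp_pos())
command_gripper(.62)
movel([*(g-.062*u),.14],v=.2)
T=Twrist(); im=read_camera("wrist"); cv2.imwrite("pics/pulled.png",im[:,:,::-1])
for r,P in rects(im,T,.03):
    a,b=np.linalg.norm(P[1]-P[0]),np.linalg.norm(P[2]-P[1]); print(np.round(r[0]),P.mean(0),a,b, (P[1]-P[0])/a if a>b else (P[2]-P[1])/b)
print(get_time())
E
```

```text
grip 6.475 0.00790247520390337 0.0
pulled [0.2111 0.918  0.4357] 0.005957434809572976 [0.482  0.1885 0.0051]
[ 10. 307.] [0.178  0.1335] 0.07008633953375686 0.01991794414779108 [0.3443 0.9389]
[125. 140.] [0.3256 0.2702] 0.026325825246807454 0.14546897367584546 [ 0.2195 -0.9756]
[429. 108.] [0.5678 0.2779] 0.08907717257524693 0.029210645472062688 [0.0843 0.9964]
[326. 100.] [0.4885 0.2884] 0.028502065250752207 0.1177628422361973 [-0.058  -0.9983]
9.2333
```

View pics/pulled.png

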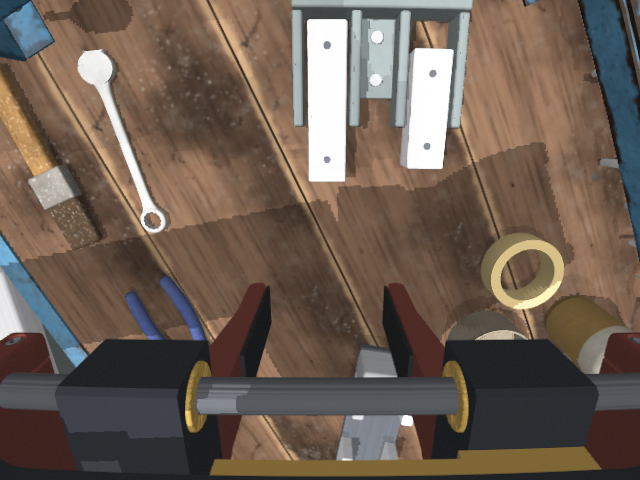

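The bar did not move: it still ends at (326,180) in the wrist view, and the fingers shut on nothing. I'll repeat the descent with checks and look before pulling.

```bash
python3 - <<'E'
from h import *
C=np.array([.4887,.2882]); u=np.array([.073,.9973]); Q=quat(.9973,-.073)
g=C-.038*u
move_pose([*g,.06],Q); print(get_tcp_pos(),get_ee_rot(),get_grip_width())
print(movel([*g,.005],v=.1)); print(get_tcp_pos(),get_ft_force(),get_time(),get_grip_width())
a=read_camera("wrist"); 
command_gripper(.2); print(get_grip_width(),get_finger_force(),get_tcp_pos(),get_time(),get_ft_force())
b=read_camera("scene")[170:300,150:370]; a=a[::,120:540]
v=np.hstack([cv2.resize(a,(420,480)),cv2.resize(b,(380,225)) if 0 else np.vstack([cv2.resize(b,(380,225)),np.zeros((255,380,3),np.uint8)])])
cv2.imwrite("pics/dbg.png",v[:,:,::-1])
E
```

```text
[0.4848 0.2498 0.0589] [-0.0004  0.732   0.6813 -0.0017] 0.6202648363181068
False
[0.4863 0.2503 0.0055] [-0.1058  0.0565 -0.5861] 10.425 0.6214523785791318
0.1988457021966419 0.0 [0.4859 0.2503 0.005 ] 11.2167 [-0.1918 -0.6521 -0.3099]
```

View pics/dbg.png

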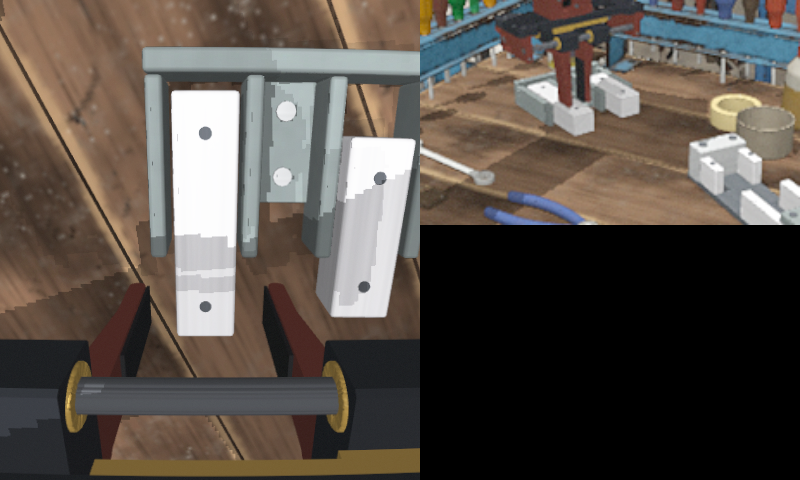

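The fingers straddle the bar in plan (bar end at (205,335), fingertips at (150,285) and (265,285)). Even so, they close without contact and look as if they end at about bar-top height, so the real tips seem to sit some 25–30 mm above the reported TCP. I'll check by gently touching the bar top.

```bash
python3 - <<'E'
from h import *
p=np.array(get_tcp_pos()); f0=np.array(get_ft_force())
try:
    hit=movel([p[0],p[1],-.02],v=.03,until_force=4); print(hit,get_tcp_pos(),np.array(get_ft_force())-f0)
except MotionError as e: print(e)
b=read_camera("scene")[170:300,150:370]; cv2.imwrite("pics/dbg2.png",cv2.resize(b,(770,455),interpolation=cv2.INTER_CUBIC)[:,:,::-1])
print(get_time(),get_grip_width())
E
```

```text
True [ 0.4862  0.2504 -0.0013] [-0.5774 -0.9709  7.4697]
11.725 0.1988475914459071
```

View pics/dbg2.png

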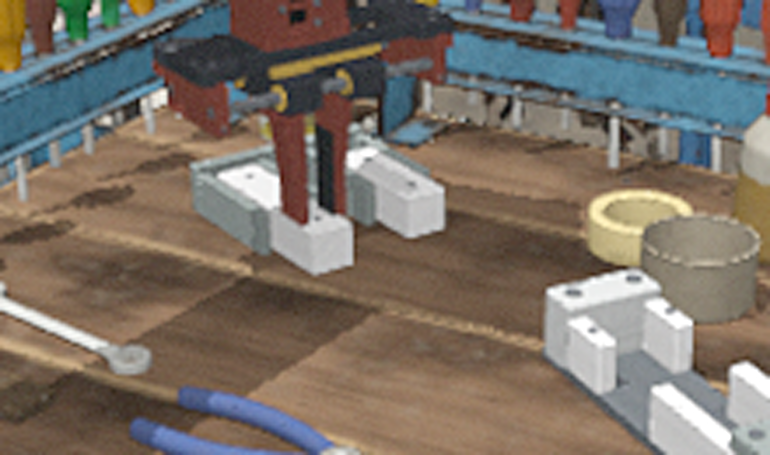

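Contact came at reported z = −0.0013 on a 30 mm bar top, and the picture shows the tips standing on the bar. So the real tips are about 31 mm above the reported TCP, and I'll use that offset.

```bash
cat >> h.py <<'E'
DZ=-.0305   # reported TCP z minus true fingertip z, from touching the bar top
E
python3 - <<'E'
from h import *
C=np.array([.4887,.2882]); u=np.array([.073,.9973])
g=C-.038*u
movel([*g,.02],v=.15); command_gripper(.62)
print("down hit",movel([*g,.005+DZ],v=.1,until_force=8),get_tcp_pos())
command_gripper(0); w=get_grip_width(); print("grip",get_time(),w,get_finger_force())
if w>.25:
    movel([*(g-.062*u),.005+DZ],v=.1); print("pulled",get_ft_force(),get_grip_width(),get_tcp_pos())
    command_gripper(.62)
    movel([*(g-.062*u),.10],v=.25)
    T=Twrist(); im=read_camera("wrist"); cv2.imwrite("pics/pulled2.png",im[:,:,::-1])
    for r,P in rects(im,T,.03):
        a,b=np.linalg.norm(P[1]-P[0]),np.linalg.norm(P[2]-P[1]); print(np.round(r[0]),P.mean(0),a,b, (P[1]-P[0])/a if a>b else (P[2]-P[1])/b)
print(get_time())
E
```

```text
down hit False [ 0.4859  0.2503 -0.0257]
grip 13.875 0.3379119138422724 29.99508708715439
pulled [ 2.2448 -4.2413  8.4036] 0.3420183250414266 [ 0.4818  0.1869 -0.025 ]
[364. 440.] [0.5012 0.0008] 0.028459796029552415 0.010225342674403509 [0.233  0.9725]
[328. 189.] [0.4849 0.2251] 0.1175586815870527 0.028128536686381808 [0.0861 0.9963]
[ 98. 140.] [0.3273 0.2712] 0.026162604581544794 0.14133487070310757 [ 0.2214 -0.9752]
[445. 105.] [0.5678 0.2779] 0.08897835232690024 0.029073827425274583 [0.0858 0.9963]
15.925
```

Gripped at 29.7 mm and pulled out; the bar centre is now (0.485, 0.225). Next I regrip at the centre and carry it over the channel.

```bash
cat >> h.py <<'E'
JX=np.array([.9731,-.2305]); JY=np.array([.2305,.9731])
def jig(x,y): return (.5100+x)*JX+(.0280+y)*JY
QJ=quat(*JX)
E
python3 - <<'E'
from h import *
C=np.array([.4849,.2251]); 
movel([*C,.05],v=.25); movel([*C,.005+DZ],v=.12); command_gripper(0); print(get_grip_width(),get_time())
movel([*C,.085+DZ],v=.15)
h=jig(0,.048)
move_pose([*h,.085+DZ],QJ); print(get_tcp_pos(),get_time(),get_grip_width())
hit=movel([*h,.0165+DZ],v=.08,until_force=8); print(hit,get_tcp_pos(),get_ft_force(),get_time())
if not hit:
    hit=movel([*jig(0,.062),.0165+DZ],v=.04,until_force=8); p=np.array(get_tcp_pos()); print("push",hit,p,"jig y",p[:2]@JY-.028,"x",p[:2]@JX-.51,get_ft_force(),get_time())
im=read_camera("scene")[200:360,270:450]; cv2.imwrite("pics/place.png",cv2.resize(im,(675,600),interpolation=cv2.INTER_CUBIC)[:,:,::-1])
E
```

```text
0.3379386403606116 17.6167
[ 0.5136 -0.0429  0.0541] 19.35 0.3370241411528822
False [ 0.5142 -0.0436 -0.0137] [ 1.1283 -1.1492 -2.4101] 20.3583
push True [ 0.5155 -0.0365 -0.0138] jig y 0.055283187301564465 x 4.5110977079487746e-05 [-0.6758  0.5501 -2.3137] 20.6417
```

View pics/place.png

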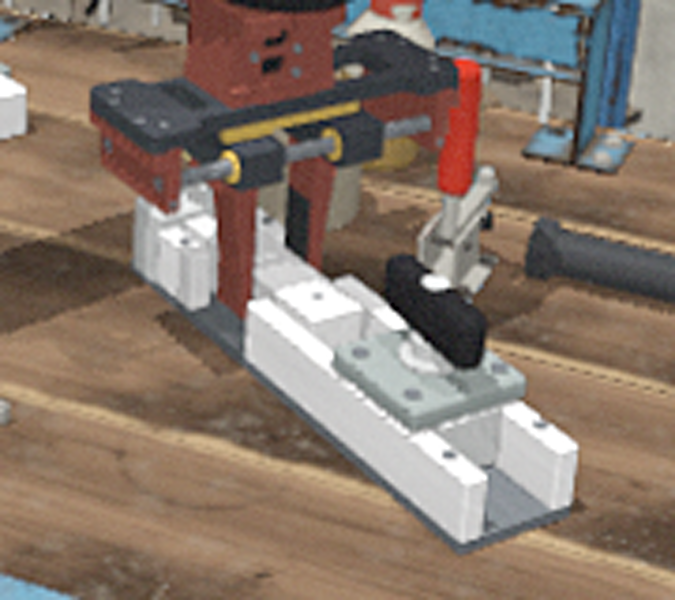

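The bar is in the channel against the end block (jig y = 0.0553 at contact), and the knob is clear. Now I'll lower the bar, release it, and measure the knob from close by.

```bash
python3 - <<'E'
from h import *
p=np.array(get_tcp_pos())
print(movel([p[0],p[1],.0125+DZ],v=.03,until_force=6),get_tcp_pos())
command_gripper(.5); p=np.array(get_tcp_pos())
movel([p[0],p[1],.14+DZ],v=.25)
move_pose([*jig(0,-.075),.14+DZ],QJ)
T=Twrist(); im=read_camera("wrist"); cv2.imwrite("pics/knob.png",im[:,:,::-1]); print(get_time(),get_tcp_pos())
m=(im.max(2)<55).astype(np.uint8)
for k in cv2.findContours(m,0,2)[0]:
    if cv2.contourArea(k)<500: continue
    r=cv2.minAreaRect(k); P=onplane(cv2.boxPoints(r),.092,"wrist",T)[:,:2]; c=P.mean(0)
    print(np.round(r[0]),r[1],r[2],"jig",c@JX-.51,c@JY-.028,np.linalg.norm(P[1]-P[0]),np.linalg.norm(P[2]-P[1]))
for r,P in rects(im,T,.038):
    c=P.mean(0); print("w",np.round(r[0]),"jig",c@JX-.51,c@JY-.028,np.linalg.norm(P[1]-P[0]),np.linalg.norm(P[2]-P[1]))
E
```

```text
True [ 0.5156 -0.0364 -0.0174]
22.65 [ 0.4847 -0.1627  0.1082]
[320. 468.] (639.0, 21.0) 0.0 jig -0.0081717890816293 -0.2433173514778044 0.02396233307956011 0.4935599666576421
[468. 379.] (106.18961334228516, 172.52378845214844) 62.61648941040039 jig 0.09435368478187711 -0.15729834431321232 0.10980685575015132 0.08535439171563548
[162. 399.] (118.0, 157.0) 90.0 jig -0.11702463810753572 -0.17547588893368724 0.10511967564040925 0.10020438043465646
[270. 332.] (17.80916976928711, 91.44207763671875) 12.907408714294434 jig -0.03735905150340085 -0.11926789738978785 0.066926580304166 0.010887446212441145
[382. 331.] (92.41727447509766, 17.688949584960938) 77.00537872314453 jig 0.03529410971820679 -0.1188772682709387 0.010792858497190866 0.06740402690533008
[329. 263.] (25.730548858642578, 110.32110595703125) 6.34019136428833 jig 0.00041496393768214457 -0.07256431180546526 0.07048931709504566 0.014764205461857416
[560. 145.] (150.083251953125, 48.051326751708984) 83.0656509399414 jig 0.13021480522438433 -0.0034965838442398874 0.025894212435866062 0.0849172755729168
w [ 81. 435.] jig -0.22841
[... 184 characters left out ...]
 308.] jig -0.024225058155893875 -0.1286612266020774 0.010836853419932872 0.03139692781132929
w [329. 272.] jig 0.0006980543086383406 -0.09784561537459553 0.013300732545779579 0.01386347789658125
w [299. 267.] jig -0.021792751033363034 -0.0939725425962413 0.018006643202135582 0.03552268031592307
w [ 61. 320.] jig -0.22060047238117225 -0.14585903897556876 0.11427969445106705 0.11560736550673516
w [365. 150.] jig 0.025367655854255045 -0.0089413174884799 0.07189698335579107 0.01019469697675008
w [293. 150.] jig -0.024478037754117554 -0.008949087434467314 0.010187520127363223 0.07195388715534078
w [328.  72.] jig 0.00034469393954394967 0.04035992820671179 0.028314221421070547 0.08933937907901494
```

View pics/knob.png

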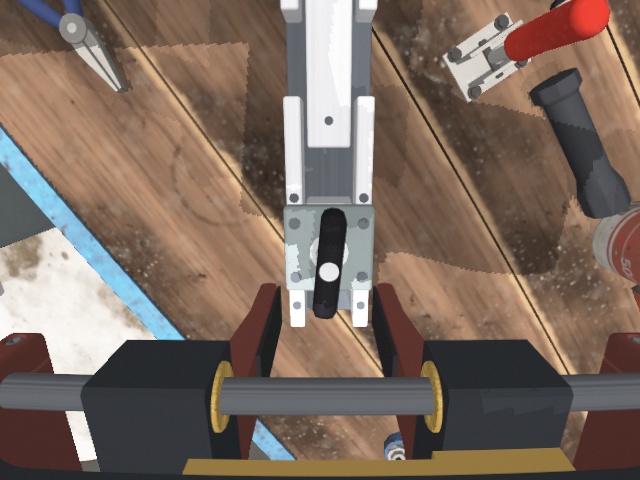

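The black knob handle runs (329,210)–(325,318), centred at jig (0, −0.073) and turned only about 0.11 rad. The bar lies straight in the channel with its end at (328,147). Next: grip the knob, slide the stop up to the bar, then turn.

```bash
cat >> h.py <<'E'
def qk(a):  # gripper closing across a handle turned a rad clockwise from the jig's y
    t=np.arctan2(JX[1],JX[0])-a; return quat(np.cos(t),np.sin(t))
E
python3 - <<'E'
from h import *
k=jig(0.0004,-.0730); z=.062+DZ
move_pose([*k,.11+DZ],qk(.11)); print("down",movel([*k,z],v=.1,until_force=8),get_tcp_pos())
command_gripper(0); print("w",get_grip_width()*88,get_time())
f0=np.array(get_ft_force())
hit=movel([*jig(.0004,-.028),z],v=.03,until_force=8); p=np.array(get_tcp_pos()); print(hit,"jig",p[:2]@JX-.51,p[:2]@JY-.028,np.array(get_ft_force())-f0,get_time())
if hit:
    p[2]=z
    for a in (.5,.95,1.4):
        move_pose(p,qk(a)); q=np.array(get_tcp_pos()); print(a,"jig",q[:2]@JX-.51,q[:2]@JY-.028,get_ft_torque(),get_ft_force(),get_grip_width()*88,get_time())
E
```

```text
down False [ 0.4867 -0.1615  0.0319]
w 15.96836116733071 24.0917
True jig 0.000659914462261435 -0.034498132054493445 [-1.2041 -2.5648 -0.6105] 25.2833
0.5 jig 0.00213120243749354 -0.03487545935909435 [-0.8125 -0.4451 -0.0766] [ 2.3233 -5.1023  1.7067] 15.780213736410436 25.7417
0.95 jig 0.003445718754510163 -0.03596346344957972 [-2.0988 -0.5813 -0.0503] [  5.537  -12.3455  -2.0024] 15.9899513390985 26.25
1.4 jig 0.004116002877317171 -0.03746225528785383 [-3.6935 -0.4232  0.0314] [  4.318  -22.7686  -4.6345] 16.147521776107574 26.7583
```

```bash
python3 - <<'E'
from h import *
command_gripper(.5); p=np.array(get_tcp_pos()); movel([p[0],p[1],.13+DZ],v=.2)
move_pose([*jig(0,-.075),.15+DZ],QJ)
T=Twrist(); im=read_camera("wrist"); cv2.imwrite("pics/end.png",im[:,:,::-1]); print(get_time())
m=(im.max(2)<55).astype(np.uint8)
for k in cv2.findContours(m,0,2)[0]:
    if cv2.contourArea(k)<500: continue
    r=cv2.minAreaRect(k); P=onplane(cv2.boxPoints(r),.092,"wrist",T)[:,:2]; c=P.mean(0)
    if abs(c@JX-.51)>.02: continue
    a,b=P[1]-P[0],P[2]-P[1]; d=a if a@a>b@b else b
    print(np.round(r[0]),"knob",c@JX-.51,c@JY-.028,np.linalg.norm(a),np.linalg.norm(b),"turn",np.arctan2(d@JX,d@JY))
for r,P in rects(im,T,.038):
    c=P.mean(0); print("w",np.round(r[0]),"jig",c@JX-.51,c@JY-.028,np.linalg.norm(P[1]-P[0]),np.linalg.norm(P[2]-P[1]),(P@JY-.028).min(),(P@JY-.028).max())
E
```

```text
29.2583
[320. 468.] knob -0.0071353953612716126 -0.25595069607557386 0.025156241828829334 0.5193279071741155 turn 1.5661176231821556
[327. 202.] knob 0.0001498534061872281 -0.0355297784521636 0.06654702410296504 0.017153166020607236 turn 1.3942869784150536
w [ 81. 434.] jig -0.23653583418257007 -0.27107494268267956 0.018935008357575916 0.059693189591397036 -0.30480978284008314 -0.2378452613663787
w [358. 278.] jig 0.02511975544999978 -0.10874487739576313 0.07173936197551822 0.011471837972197271 -0.1448581580295436 -0.07267089767711139
w [296. 278.] jig -0.024102376451504925 -0.10880002100496927 0.011360398234500538 0.07180842189259498 -0.14499051154356316 -0.07265858115524941
w [ 65. 320.] jig -0.22475562417624678 -0.1515590517939116 0.1252110872921014 0.12409204207460403 -0.2533976871589891 -0.059190112951985854
w [292. 123.] jig -0.0246436481815126 0.010557981966774304 0.009744415895684247 0.03260488331632288 -0.0057537528387565234 0.026875932884840508
w [363. 123.] jig 0.025251174125652365 0.010893704814343385 0.033363863112863365 0.00991912889443595 -0.0058903789559968354 0.027666602651328063
w [365.   7.] jig 0.025027855110375197 0.08453427002957373 0.010491117987655127 0.008381524105643048 0.08031491545656666 0.08875505897973096
w [328.  72.] jig 0.0004126902799657106 0.04215886399037695 0.028167874980133588 0.09301824823567724 -0.004359986405074859 0.08866834319017647
w [290.   6.] jig -0.02463497415510929 0.08483536955295246 0.009841671428103037 0.007776714030659579 0.08091765591614888 0.08875484323442598
```

View pics/end.png

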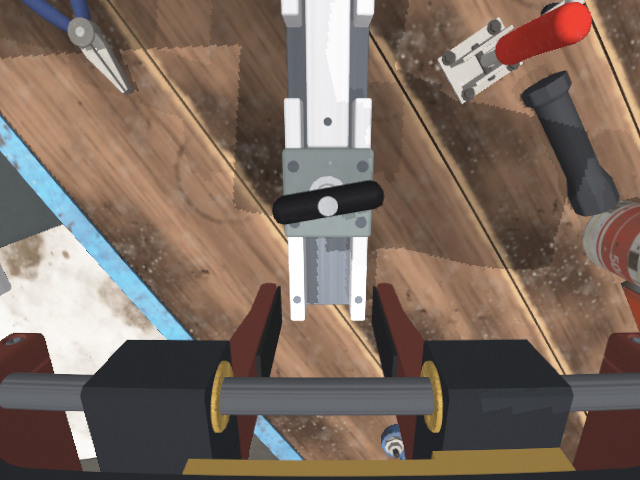

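The stop saddle meets the bar at (328,148) with no gap. The knob handle lies across the channel at 1.39 rad, and the walls read about 33.5 mm against the 34 expected for 0.070 travel. The gripper is clear, so I'm handing in.

```bash
python3 -c "
from station import *
print(get_time(),job_done(),get_time())"
```

```text
the job is handed in; nothing more can be done
the job is handed in; nothing more can be done
```

I handed the job in at about 29 s; no verdict came back. The last picture shows the longer bar in the channel with the stop up against it and the knob at about 1.39 rad, and the shorter bar had not moved when last measured, just after the pull.

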